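# Empty the draining pot into its collecting tray

### The arm

A 7-joint arm with a two-finger parallel gripper is mounted at the origin on the work surface; the furniture and walls round the work are solid. World frame = base frame: x ahead of the robot, y to its left, z up, the work surface at z = 0. Lengths are in mm, angles in rad, forces in N, time in s.
With the tool pointing down it reaches from about 425 to 1025 mm from the base axis. Payload 9.4 kg.
Tool frame: the origin (TCP) lies at the very end of the fingers, on their centre line; the grasp point (between the pads) lies 19 mm behind it; z points along the fingers, y is the line along which they close (so a half turn about z gives the same grasp; the last joint's range is limited). The gripper opens to 93 mm and grips with 3 to 60 N. Pads are 15 mm wide; open, the fingers measure 128 mm over their backs; the gripper's body (75 mm by 188 mm) begins 65 mm behind the grasp point.
Start: joints at [-1.35, 0.599, -0.003, 1.599, 0.002, 0.943, -0.08], TCP at [212.733, 693.087, 218.618] pointing down, gripper open.
Joint ranges: [-2.57, 2.57], [-0.35, 1.97], [-1.29, 1.29], [0.11, 2.56], [-1.05, 4.19], [0.11, 1.86], [-2.63, 2.63]. Speed limits (rad/s): [2.22, 2.22, 3.01, 3.01, 3.14, 3.14, 3.14].

### API

Orientations are given as a rotation vector (axis times angle).
In Python, from station import ctrl, viewer gives the robot as it stands.
- The arm moves only by the shell command python3 -m pendant 'ROWS' [FORCE]. ROWS is JSON, a list of rows, each a list of 7 numbers: the turn, a rotation vector about the tool's x, y, z in rad, then the shift along the tool's x, y, z in mm, then the gripper command: -1 is shut, 1 is fully open, values between are in proportion. In form: [[ax, ay, az, dx, dy, dz, jaw], ...]. A call has 1 to 12 rows; each row is the pose to reach, as a shift and turn from the pose commanded when the call began, along the tool's axes at that moment; what a row does not reach only later rows make up. A row lasts 1/8 s, in which the tool goes at most 62.5 mm and 10.7 degrees, less where a joint would pass 70% of its speed; a pose out of reach is approached as far as the arm can. A call with a gripper value outside its range is refused whole. The fingers move at their own pace and stop on an object; FORCE is the grip in N (left out, the last holds). Time passes only in rows, so rows that repeat a pose let the fingers close. It gives the time, the measured TCP pose, the force, the opening and the grip force at its end, in the units of the state.
- ctrl.state(): the state, without advancing time (a new reading comes with each control period).
- viewer.get_image(name): name is "side" or "top"; returns a dict with "img" (384x512x3 uint8, red, green, blue), "depth" (384x512 float32, mm along the optical axis (not along the pixel's ray), 0 where there is no reading), "fx", "fy", "cx", "cy" (pixels), "world_to_cam" (4x4, takes a point from world to camera coordinates). Camera axes: x right, y up, looking along -z (the intrinsics and any distortion apply to the point x, -y, -z); pixel columns grow to the right and rows downward; lengths in mm; the calibration is good to about 2 mm. A picture is of the moment at which its call begins.
- ctrl.sign_off(): hands the job in; it is judged then, once.
Trained networks look in a picture, given as the dict that the camera call returned (one of the last four; its "shot" number tells which), for a name from the list of things; names that differ only in an ending like _2 or _b are one class to them, and where a whole thing is asked for, a point or a joint stands for the part that bears it (a point fixed in the world has none). Each returns a list of dicts, best first, with "conf" (0 to 1); they miss things now and then, are a little off and sometimes report something else, mostly with a low value. They report only what shows in the picture. A call takes as long as a camera call.
- viewer.look_for(picture, label): "pixel" ([row, column] in pixels, amid what is visible of it).
The state is a dict: "time_s": time; "q": joint angles; "joint_vel": joint speeds; "joint_efforts": joint torques, N m; "ee_pos": TCP position; "tcp_rot": TCP orientation; "contact_force": force on the tool from outside, world axes, zero at the start; "moment": the same for the moment, N m; "grip_width": finger opening in mm; "gripper_force": force on a finger pad.
Only numpy, scipy, OpenCV 4.12 (cv2) and the standard library are available. Lean on these libraries where they do the work, as an engineer would, in place of code of your own. Each camera call takes 0.05 s, during which the arm holds its last target. There are 200 camera calls.

### The job

The frozen meat cubes in the perforated pot have finished draining: pull the collecting tray out of the stand's base to its stop, then tip the pot right over with the lever at its side so that all six cubes land in the tray, and stand the pot fully upright again. Leave the tray out with the cubes in it and do not disturb the other things on the table.

Things in the scene. Friction and masses are not known exactly. Their poses are not given: they have to be found in the camera images.
- drain_stand: steel draining stand fixed to the table: base box 200 (x) x 184 (y) x 80 mm, open front facing the stand's own -x; two cheeks, 5 mm thick, at y = +-78 mm carry the pot and reach up to 205 mm. Origin at the centre of the base's underside, z up. The tray comes out along -x and the pot tips towards -x, its lip passing over the place ahead of the base where the pulled-out tray lies.
- tray (a joint): slide of the collecting tray in the base: 0 = fully in, 0.16 m = fully out at its stop; starts 5 to 9 cm open. Friction about 2 N; it stays where it is left. The tray is 190 long (x), 168 wide (y), 50 mm deep, with 3 mm walls and its floor 17 mm over the table.
- tray_grip (a point): centre of the straight bar of the tray's loop handle: round steel bar 9 mm thick, 80 mm long along the stand's y, 48 mm over the table, 60 mm ahead (-x) of the tray's front panel, which is 184 wide and reaches 71 mm over the table; axes like the stand's, pull towards -x. Above it is free, but the pot's rim (200 mm over the table) reaches 19 mm ahead of the base's front face.
- tray_catch (a point): point of the tray's floor (top face) on its centre line, 80 mm behind the front panel: the middle of the part that lies in the open when the tray is fully out; axes like the stand's. Inside, the tray reaches from x = -77 to +107 mm and y = -81 to +81 mm of this point.
- pot (a joint): hinge of the pot about a level axis along the stand's y through pot_pivot: 0 = upright against its rest stop; grows as the pot tips towards the stand's -x, to 2.2 rad (126 degrees, mouth well down) at the other stop. Friction (0.5 N m) holds the pot where it is left; moving the grip takes 5 to 9 N.
- pot_pivot (a point): midpoint of the pot's hinge axis, fixed, on the stand at x = -100, y = 0, z = 178 mm; axes like the stand's.
- pot_grip (a point): middle of the black round grip of the pot's lever: 18 mm thick, 90 mm long, parallel to the stand's y, 152 mm to the +y side of the pot's mid plane. Its centre line lies 110 mm from the hinge axis: pot upright, 63 degrees behind (+x) straight above it; it swings up, over and towards -x, ending 63 degrees past straight up. Lever arm and cheek lie inward, 55 mm and more from this point.
- pot_mouth (a point): centre of the pot's mouth; turns with the pot. Perforated steel pot, open at the top, 100 mm deep, 96 mm across at the floor, 128 mm at the rim, wall 3 mm; its axis lies 45 mm behind the hinge axis when upright. The cubes slide out by themselves when it is fully tipped.
- dice_1: frozen meat cube, about 25 x 25 x 23 mm, 22 g, origin at the centre of its underside; starts in the pot
- dice_2: frozen meat cube, about 25 x 25 x 23 mm, 22 g, origin at the centre of its underside; starts in the pot
- dice_3: frozen meat cube, about 25 x 25 x 23 mm, 22 g, origin at the centre of its underside; starts in the pot
- dice_4: frozen meat cube, about 25 x 25 x 23 mm, 22 g, origin at the centre of its underside; starts in the pot
- dice_5: frozen meat cube, about 25 x 25 x 23 mm, 22 g, origin at the centre of its underside; starts in the pot
- dice_6: frozen meat cube, about 25 x 25 x 23 mm, 22 g, origin at the centre of its underside; starts in the pot
- sealed_can_1: closed tin can, 71 mm across, 107 mm tall, origin under its centre; bystander, not part of the job
- sealed_can_2: closed tin can, 71 mm across, 107 mm tall, origin under its centre; bystander, not part of the job
- sealed_can_3: closed tin can, 71 mm across, 107 mm tall, origin under its centre; bystander, not part of the job
- seam_gauge: grey seam micrometer, 157 x 111 x 28 mm, origin under its centre; bystander, not part of the job
- the_hand_brush: wooden hand brush, 50 x 271 x 46 mm, origin under its centre; bystander, not part of the job
- meat_tray: clear tray with some chopped meat, 137 x 165 x 49 mm, origin under its centre; bystander, not part of the job
- probe_thermometer: white probe thermometer, 53 x 218 x 19 mm, origin under its centre; bystander, not part of the job

How it is judged:
By the outcome, as a careful person would: the job done as asked, in the order asked, and still so for the second after the job is handed in, with the robot touching nothing.
It also fails if it takes over 64 s, if anything falls off the work surface, if the arm or the gripper's body presses on something with over 40 N, if the wrist force passes 120 N, or if a joint passes its speed limit or range.

## Working session

There is one attempt and no reset: what is moved stays moved. The work goes in short steps, Python scripts to look and compute and a shell command to move; the robot and the scene stay as the last step left them, time stands still between calls to the robot, and variables do not carry over. Pictures are saved under pics/ and viewed, at most 10 in all, crops included, and the job is handed in when it is done.

```bash
ls; mkdir -p pics; cat > h.py <<'E'
import numpy as np, cv2
from station import ctrl, viewer
from scipy.spatial.transform import Rotation as R
def w(p,r,c,d=None):
    r_,c_=int(round(r)),int(round(c))
    if d is None: d=p["depth"][r_,c_]
    x=(c-p["cx"])/p["fx"]*d; y=(r-p["cy"])/p["fy"]*d
    return (np.linalg.inv(p["world_to_cam"])@[x,-y,-d,1])[:3]
def px(p,X):
    c=np.array(p["world_to_cam"])@[*X,1]; return p["cy"]+p["fy"]*(-c[1])/(-c[2]), p["cx"]+p["fx"]*c[0]/(-c[2])
def cloud(p):
    d=p["depth"]; r,c=np.mgrid[0:d.shape[0],0:d.shape[1]]
    P=np.stack([(c-p["cx"])/p["fx"]*d,-(r-p["cy"])/p["fy"]*d,-d,np.ones_like(d)],-1)@np.linalg.inv(p["world_to_cam"]).T
    P=P[...,:3]; P[d==0]=np.nan; return P
E
python3 - <<'E'
from h import *
for n in("side","top"):
    p=viewer.get_image(n); cv2.imwrite(f"pics/{n}0.png",p["img"][...,::-1]); np.save(f"{n}0.npy",p,allow_pickle=True)
    print(n,{k:p[k] for k in p if k not in("img","depth","world_to_cam")},np.linalg.inv(p["world_to_cam"])[:3,3].round())
    for l in["drain_stand","tray","tray_grip","tray_catch","pot","pot_grip","pot_mouth"]:
        for o in viewer.look_for(p,l)[:2]: print(l,o["pixel"],round(o["conf"],2),w(p,*o["pixel"]).round())
s=ctrl.state();print({k:np.round(s[k],3) for k in s})
E
```

```text
pics
side {'fx': 352.6381189283372, 'fy': 352.6381189283372, 'cx': 248.07379019110127, 'cy': 194.88165782625012, 'shot': 1} [ 414. 1297.  904.]
drain_stand [233.1, 218.6] 0.93 [624. 207.  80.]
tray [222.5, 244.7] 0.51 [533.  89.  50.]
tray_catch [225.9, 245.5] 0.48 [524. 152.  79.]
pot [210.4, 224.4] 0.65 [611. 121. 129.]
pot_grip [209.4, 224.2] 0.94 [611. 121. 134.]
pot_mouth [209.7, 224.0] 0.57 [612. 119. 132.]
top {'fx': 347.95733984578635, 'fy': 347.95733984578635, 'cx': 253.1853992017864, 'cy': 191.52797538261493, 'shot': 2} [ 293.   33. 1341.]
drain_stand [173.4, 212.7] 0.88 [601. 196. 100.]
drain_stand [163.6, 218.4] 0.68 [639. 176.  99.]
tray [179.5, 243.4] 0.95 [600.  86.  13.]
tray [171.8, 221.7] 0.35 [596. 158. 143.]
tray_grip [180.3, 242.9] 0.57 [597.  88.  12.]
tray_catch [176.1, 243.8] 0.94 [613.  84.  17.]
pot [165.6, 215.8] 0.75 [618. 180. 147.]
pot_grip [165.5, 215.7] 0.73 [618. 180. 147.]
pot_grip [223.8, 379.3] 0.37 [ 428. -406.  101.]
pot_mouth [162.1, 215.8] 0.88 [642. 185. 106.]
pot_mouth [166.2, 326.1] 0.38 [ 662. -240.    7.]
{'time_s': np.float64(0.8), 'q': array([-1.35 ,  0.599, -0.003,  1.599,  0.002,  0.943, -0.08 ]), 'joint_vel': array([-0.001,  0.001,  0.001,  0.   ,  0.001,  0.001, -0.   ]), 'joint_efforts': array([ 1.0000e-03, -7.6473e+01,  1.4970e+00, -2.5270e+01, -5.2000e-02,
        1.0000e-02, -0.0000e+00]), 'ee_pos': array([212.704, 693.112, 218.674]), 'tcp_rot': array([0.466, 3.107, 0.   ]), 'contact_force': array([-0.45 ,  0.148,  0.331]), 'moment': array([ 0.003, -0.007, -0.019]), 'gripper_force': np.float64(0.0), 'grip_width': np.float64(92.839)}
```

```bash
python3 - <<'E'
import cv2
a=cv2.imread("pics/side0.png");b=cv2.imread("pics/top0.png")
cv2.imwrite("pics/side0c.png",cv2.resize(a[130:330,110:376],None,fx=3,fy=3,interpolation=2))
cv2.imwrite("pics/top0c.png",cv2.resize(b[90:290,130:396],None,fx=3,fy=3,interpolation=2))
E
```

```text
(no output)
```

View pics/side0c.png

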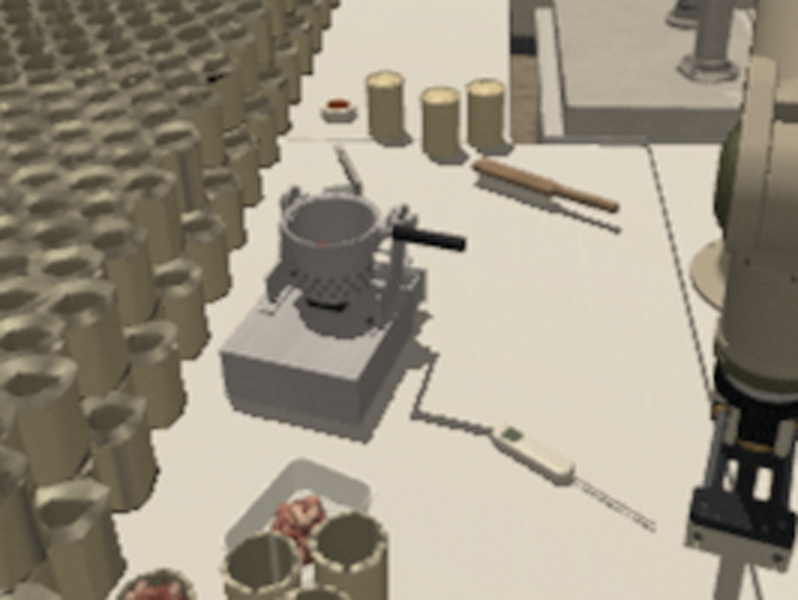

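View pics/top0c.png

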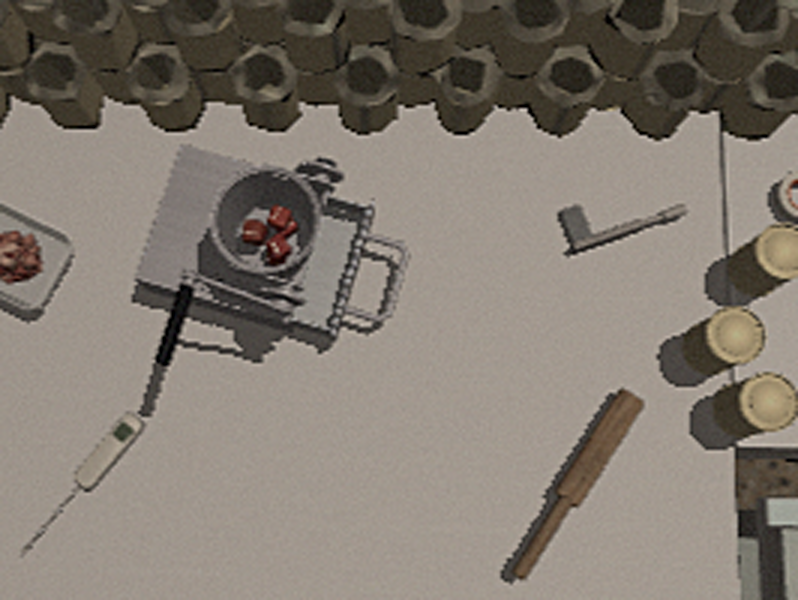

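The stand is seen from both cameras: its front (−x) faces world −y, slightly towards the robot. In the top crop the tray's loop handle bar is near (395,285), the black grip runs from about (185,290) to (165,362), and the red cubes are in the pot near (270,235). In the side crop the grip runs from (395,232) to (465,243).

```bash
python3 - <<'E'
from h import *
S=np.load("side0.npy",allow_pickle=True).item();T=np.load("top0.npy",allow_pickle=True).item()
for n,p in(("side",S),("top",T)):
    P=cloud(p); I=p["img"].astype(int)
    box=(P[...,0]>400)&(P[...,0]<800)&(P[...,1]>-30)&(P[...,1]<380)
    m=box&(abs(P[...,2]-80)<6); 
    m=cv2.morphologyEx(m.astype(np.uint8),cv2.MORPH_OPEN,np.ones((3,3),np.uint8))>0
    Q=P[m][:,:2].astype(np.float32); 
    print(n,"basetop",len(Q),cv2.minAreaRect(Q),cv2.boxPoints(cv2.minAreaRect(Q)).round(), np.median(P[m][:,2]))
    g=box&(I.max(-1)<45)&(P[...,2]>140)
    r,c=np.nonzero(g); print("grip px",len(r),r.mean(),c.mean(),r.min(),r.max(),c.min(),c.max())
    if len(r): 
        G=P[g]; print(G.mean(0).round(1)); u,s,v=np.linalg.svd(G-G.mean(0)); print(v[0].round(3),s)
    h=box&(P[...,2]>25)&(P[...,2]<65)&(P[...,1]<110)
    rr,cc=np.nonzero(h); print("low",len(rr)); 
    if len(rr): print(P[h].mean(0).round(), np.percentile(P[h],[2,98],axis=0).round())
def tri(a,b):
    A=[]
    for p,(r,c) in((S,a),(T,b)):
        W=np.array(p["world_to_cam"]);u=(c-p["cx"])/p["fx"];v=(r-p["cy"])/p["fy"]
        A+= [W[0]+u*W[2], W[1]-v*W[2]]
    A=np.array(A); x=np.linalg.lstsq(A[:,:3],-A[:,3],rcond=None)[0]; return x, A[:,:3]@x+A[:,3]
print("grip tri",tri((209.2,253.3),(198.7,188.3)))
print("rim tri in", tri((207.3,241.7),(186.7,191.7)), "out",tri((211,265),(210.7,185)))
# handle zoom
b=T["img"][130:220,165:285,::-1]
cv2.imwrite("pics/hz.png",cv2.resize(b,None,fx=6.6,fy=6.6,interpolation=cv2.INTER_CUBIC))
E
```

```text
side basetop 1146 ((630.7680053710938, 221.33912658691406), (204.62062072753906, 185.22032165527344), 74.93115234375) [[515. 147.]
 [694.  98.]
 [747. 296.]
 [568. 344.]] 81.38353917177875
grip px 82 209.20731707317074 251.8780487804878 206 212 241 264
[489.6 263.9 231.7]
[-0.966  0.258 -0.011] [231.9073674   32.64648335  20.48224601]
low 113
[608.  76.  49.] [[502.  17.  27.]
 [799. 107.  64.]]
top basetop 1003 ((630.74560546875, 219.2928466796875), (199.9474639892578, 183.67056274414062), 74.62734985351562) [[516. 147.]
 [693.  99.]
 [746. 291.]
 [569. 340.]] 78.62648370957572
grip px 232 183.66379310344828 205.29310344827587 143 211 182 243
[540.9 202.9 206. ]
[-0.76   0.592  0.269] [1522.87412342  415.56491071  213.15988703]
low 296
[630.  52.  50.] [[512.   2.  29.]
 [798. 103.  65.]]
grip tri (array([484.15050981, 255.10271379, 225.89034101]), array([ 0.92981161, -0.17021396,  0.05398209,  0.9434858 ]))
rim tri in (array([525.11218793, 246.11731974, 226.57413662]), array([ 1.86140461, -0.38854026,  0.07933675,  1.89993223])) out (array([443.60457513, 263.64298402, 225.40855181]), array([-0.07091075,  0.01116976, -0.00521401, -0.07153042]))
```

View pics/hz.png

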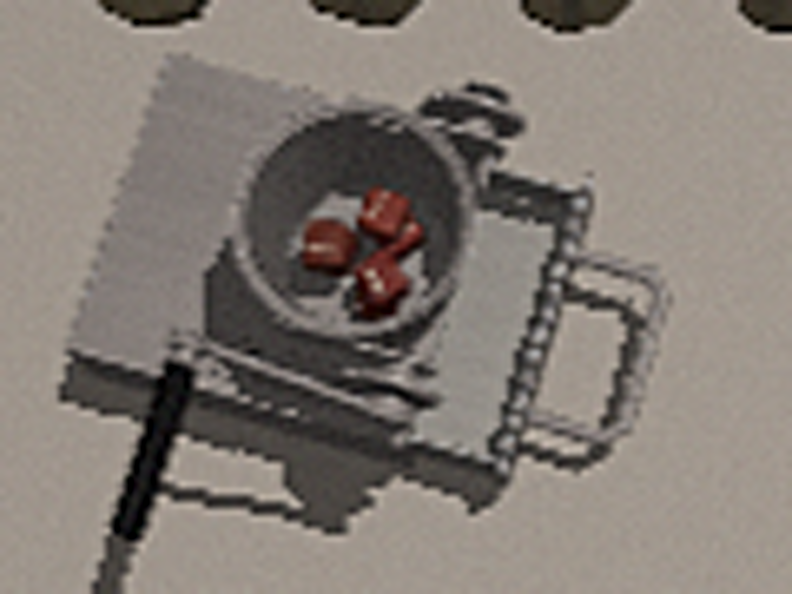

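The zoom shows the handle bar with its middle near (648,358), and the panel's top edge running from (585,195) to (503,460). I'll turn these into world positions and check the bar's height from both views.

```bash
python3 - <<'E'
from h import *
S=np.load("side0.npy",allow_pickle=True).item();T=np.load("top0.npy",allow_pickle=True).item()
O=np.array([630.7,220.3]); a=np.radians(74.75); ex=np.array([np.cos(a),np.sin(a)]); ey=np.array([-ex[1],ex[0]])
def loc(X): return np.r_[(X[:2]-O)@ex,(X[:2]-O)@ey,X[2]].round(1)
def atz(p,r,c,z):
    A,B=w(p,r,c,500.),w(p,r,c,1500.); t=(z-A[2])/(B[2]-A[2]); return A+t*(B-A)
f=lambda u,v:(130+v/6.6-.5,165+u/6.6-.5)
for nm,u,v,z in(("bar",648,358,48),("barL",662,300,48),("barR",632,415,48),("pan1",585,195,71),("pan2",503,460,71)):
    X=atz(T,*f(u,v),z); print(nm,X.round(1),loc(X))
for n,p in(("side",S),("top",T)):
    P=cloud(p).reshape(-1,3); L=np.c_[(P[:,:2]-O)@ex,(P[:,:2]-O)@ey,P[:,2]]
    m=(L[:,0]<-120)&(L[:,0]>-300)&(abs(L[:,1])<110)&(L[:,2]>15)&(L[:,2]<90)
    for lo,hi in((-300,-205),(-205,-150),):
        q=L[m&(L[:,0]>lo)&(L[:,0]<hi)]; print(n,lo,len(q),q[:14].round().tolist())
def tolw(x,y,z): return [*(O+x*ex+y*ey),z]
for o in (60,70,80):
    print(o,[np.round(px(S,tolw(-160-o,y,48)),1) for y in(-40,0,40)])
E
```

```text
bar [576.9  10.6  48. ] [-216.5   -3.3   48. ]
barL [611.4   3.   48. ] [-214.7  -38.6   48. ]
barR [543.3  19.2  48. ] [-217.    31.5   48. ]
pan1 [666.9  48.7  71. ] [-156.1  -80.1   71. ]
pan2 [511.6  91.4  71. ] [-155.7   81.    71. ]
side -300 8 [[-213.0, 2.0, 53.0], [-211.0, 7.0, 56.0], [-216.0, 10.0, 53.0], [-210.0, -2.0, 49.0], [-207.0, 4.0, 52.0], [-209.0, 8.0, 51.0], [-210.0, 40.0, 52.0], [-211.0, 44.0, 53.0]]
side -205 79 [[-203.0, 15.0, 57.0], [-204.0, 42.0, 51.0], [-202.0, 48.0, 54.0], [-204.0, 51.0, 53.0], [-153.0, 16.0, 74.0], [-155.0, 20.0, 73.0], [-194.0, 50.0, 55.0], [-198.0, 54.0, 53.0], [-157.0, 15.0, 66.0], [-154.0, 20.0, 68.0], [-152.0, 26.0, 71.0], [-153.0, 30.0, 71.0], [-155.0, 34.0, 71.0], [-186.0, 49.0, 54.0]]
top -300 67 [[-208.0, -51.0, 53.0], [-205.0, -47.0, 51.0], [-209.0, -48.0, 50.0], [-206.0, -44.0, 46.0], [-210.0, -45.0, 49.0], [-213.0, -45.0, 51.0], [-211.0, -41.0, 50.0], [-215.0, -41.0, 54.0], [-218.0, -44.0, 46.0], [-212.0, -38.0, 47.0], [-216.0, -37.0, 53.0], [-219.0, -40.0, 47.0], [-213.0, -35.0, 45.0], [-217.0, -34.0, 50.0]]
top -205 189 [[-157.0, -88.0, 72.0], [-158.0, -84.0, 73.0], [-151.0, -83.0, 58.0], [-156.0, -80.0, 71.0], [-159.0, -82.0, 67.0], [-152.0, -77.0, 65.0], [-156.0, -78.0, 64.0], [-159.0, -83.0, 52.0], [-153.0, -75.0, 60.0], [-157.0, -74.0, 66.0], [-158.0, -84.0, 34.0], [-155.0, -68.0, 70.0], [-159.0, -68.0, 73.0], [-158.0, -84.0, 20.0]]
60 [array([210.5, 228.9]), array([212.1, 237.3]), array([213.6, 245.8])]
70 [array([209.4, 229.7]), array([210.9, 238.1]), array([212.4, 246.6])]
80 [array([208.2, 230.6]), array([209.7, 238.9]), array([211.2, 247.4])]
```

Stand: origin about (630.7, 220.3) with yaw 74.75°. The tray is about 56 mm open, so its bar sits at local x ≈ −215.5 and needs about 105 mm more. I'll hook the bar from inside the loop with closed fingers, the tool turned so its narrow side faces the pot.

```bash
python3 -m pendant '[[0,0,0,0,0,-62,-1],[0,0,0.17,-50,-47,-111,-1],[0,0,1.539,-544,-515,-111,-1],[0,0,1.539,-544,-515,-111,-1],[0,0,1.539,-544,-515,-111,-1],[0,0,1.539,-544,-515,-111,-1],[0,0,1.539,-544,-515,-111,-1],[0,0,1.539,-544,-515,-111,-1],[0,0,1.539,-544,-515,-111,-1],[0,0,1.539,-544,-515,-111,-1],[0,0,1.539,-544,-515,-111,-1],[0,0,1.539,-544,-515,-111,-1]]' 30; python3 -c "
from h import *
s=ctrl.state();print(s['q'])"
```

```text
time_s: 2.3
ee_pos: [546.3, 103.4, 328.7]
tcp_rot: [2.496, 1.908, 0.002]
contact_force: [1.0, 1.0, 0.0]
grip_width: 0.5
gripper_force: 0.0
[-0.68702345  0.30473245  0.53146022  1.87820049 -0.18161298  1.00525216
 -0.34336659]
```

```bash
python3 -m pendant '[[0,0,0,-51,51,0,-1],[0,0,0,-51,51,0,-1],[0,0,0,-51,51,60,-1],[0,0,0,-51,51,120,-1],[0,0,0,-51,51,170,-1],[0,0,0,-51,51,170,-1],[0,0,0,-51,51,170,-1]]'; python3 - <<'E'
from h import *
print(ctrl.state()["q"])
p=viewer.get_image("side"); q=viewer.get_image("top")
b=np.hstack([cv2.resize(i["img"][130:230,185:285,::-1],(390,390),interpolation=2) for i in(p,q)])
cv2.imwrite("pics/near1.png",b)
E
```

```text
time_s: 3.18
ee_pos: [582.2, 42.7, 159.9]
tcp_rot: [2.496, 1.907, 0.002]
contact_force: [-0.3, 0.3, 0.2]
grip_width: 0.4
gripper_force: 0.0
[-0.46649791  0.53729622  0.43600591  2.00452653 -0.35515117  0.67140037
 -0.06926513]
```

View pics/near1.png

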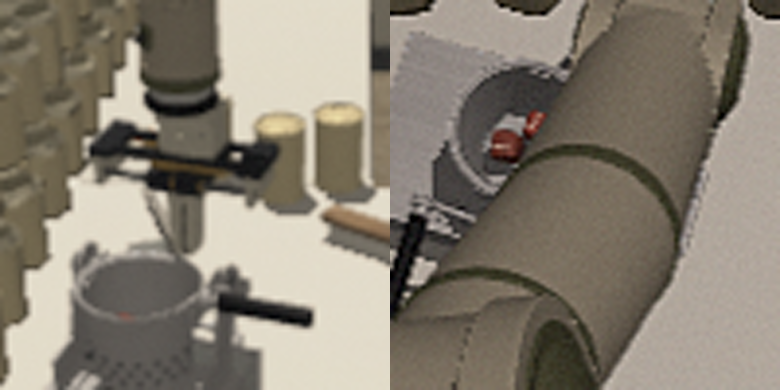

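The pictures show the gripper ahead of the pot and clear of its rim; the arm hides the handle from above. By the numbers the fingers sit between bar and panel, so I'll go down with force checks.

```bash
python3 -m pendant '[[0,0,0,-1,0,40,-1],[0,0,0,-1,0,70,-1],[0,0,0,-1,0,90,-1],[0,0,0,-1,0,105,-1],[0,0,0,-1,0,120,-1],[0,0,0,-1,0,130,-1],[0,0,0,-1,0,130,-1]]'
```

```text
time_s: 4.15
ee_pos: [581.0, 41.4, 27.9]
tcp_rot: [-2.496, -1.907, 0.001]
contact_force: [0.5, -0.1, -0.3]
grip_width: 0.3
gripper_force: 0.0
```

```bash
python3 -m pendant '[[0,0,0,-10,0,0,-1],[0,0,0,-20,0,0,-1],[0,0,0,-32,0,0,-1],[0,0,0,-45,0,0,-1],[0,0,0,-58,0,0,-1],[0,0,0,-71,0,0,-1],[0,0,0,-84,0,0,-1],[0,0,0,-95,0,0,-1],[0,0,0,-103,0,0,-1],[0,0,0,-108,0,0,-1],[0,0,0,-110,0,0,-1]]'
```

```text
time_s: 5.52
ee_pos: [552.2, -64.9, 28.3]
tcp_rot: [-2.496, -1.907, -0.0]
contact_force: [1.3, 0.2, 0.2]
grip_width: 0.5
gripper_force: 0.8
```

```bash
python3 -m pendant '[[0,0,0,-3,0,0,-1],[0,0,0,-6,0,0,-1],[0,0,0,-9,0,0,-1]]'; python3 -m pendant '[[0,0,0,-2,0,0,-1],[0,0,0,-4,0,0,-1]]';
```

```text
time_s: 5.9
ee_pos: [549.9, -73.5, 28.3]
tcp_rot: [2.496, 1.908, 0.0]
contact_force: [2.3, 1.2, -0.2]
grip_width: 0.7
gripper_force: 0.8
time_s: 6.15
ee_pos: [549.4, -75.3, 28.3]
tcp_rot: [-2.493, -1.908, -0.003]
contact_force: [4.3, 12.1, 0.2]
grip_width: 0.5
gripper_force: 6.2
```

```bash
python3 -m pendant '[[0,0,0,-2,0,0,-1],[0,0,0,-3,0,0,-1]]'; python3 -c "
from h import *
q=viewer.get_image('side')
cv2.imwrite('pics/pull.png',cv2.resize(q['img'][130:260,170:330,::-1],(800,600)[:1]+(650-50,),interpolation=2))"
```

```text
time_s: 6.4
ee_pos: [549.3, -75.3, 28.3]
tcp_rot: [-2.489, -1.911, -0.006]
contact_force: [4.8, 18.6, 0.2]
grip_width: 0.4
gripper_force: 9.7
```

View pics/pull.png

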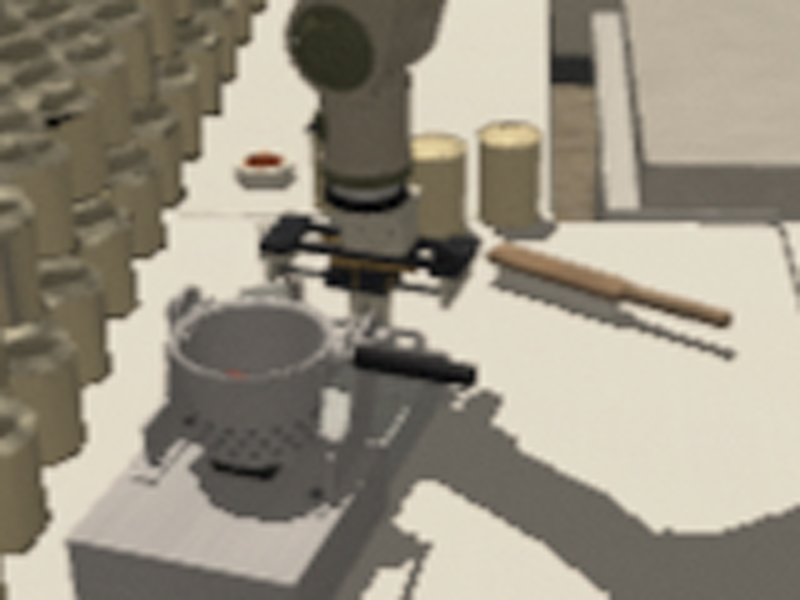

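The stop is reached: force rose to 19 N with no further motion, and the local x matches the 0.16 m stop. The picture shows the fingers in the handle loop, with the pot and lever untouched. Now I'll back off, rise, and go above the lever grip.

```bash
python3 -m pendant '[[0,0,0,10,0,0,-1],[0,0,0,20,0,0,-1],[0,0,0,20,0,-50,-1],[0,0,0,20,0,-110,-1],[0,0,0,20,0,-170,-1],[0,0,0,20,0,-230,-1],[0,0,0,20,0,-290,-1],[0,0,0,20,0,-312,-1],[0,0,0,20,0,-312,-1]]';python3 -m pendant '[[0,0,-0.18,60,-26,0,0.3],[0,0,-0.36,120,-52,0,0.3],[0,0,-0.54,180,-78,0,0.3],[0,0,-0.72,240,-104,0,0.3],[0,0,-0.9,288,-129,0,0.3],[0,0,-1.08,288,-129,0,0.3],[0,0,-1.26,288,-129,0,0.3],[0,0,-1.44,288,-129,0,0.3],[0,0,-1.57,288,-129,0,0.3],[0,0,-1.57,288,-129,0,0.3]]' 40; python3 - <<'E'
from h import *
s=ctrl.state(); print(s["q"],s["ee_pos"])
p=viewer.get_image("side");q=viewer.get_image("top")
b=np.hstack([cv2.resize(i["img"][r:r+130,c:c+130,::-1],(390,390),interpolation=2) for i,r,c in((p,120,175),(q,130,160))])
cv2.imwrite("pics/near2.png",b)
E
```

```text
time_s: 7.58
ee_pos: [553.5, -61.0, 341.7]
tcp_rot: [2.496, 1.906, 0.004]
contact_force: [-0.5, 0.5, -0.6]
grip_width: 0.5
gripper_force: 0.0
time_s: 8.82
ee_pos: [503.9, 250.4, 338.5]
tcp_rot: [-0.42, -3.111, 0.003]
contact_force: [-0.4, -0.5, -0.2]
grip_width: 60.0
gripper_force: 0.0
[-0.63938063  0.2830853   0.10169475  1.83018304 -0.03320152  1.03293706
  0.77806218] [503.87122743 250.35689374 338.50011119]
```

View pics/near2.png

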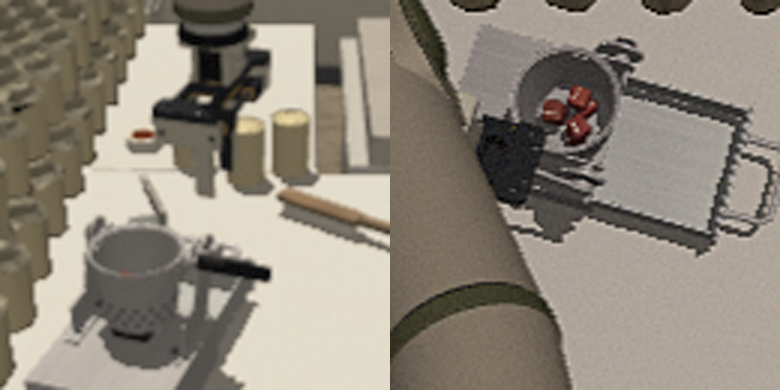

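The top view shows the tray fully out, with the cubes still in the pot. The gripper is over the lever grip with fingers on both sides. I'll descend and close.

```bash
python3 -m pendant '[[0,0,0,0,1,45,0.3],[0,0,0,0,1,80,0.3],[0,0,0,0,1,110,0.3],[0,0,0,0,1,129,0.3],[0,0,0,0,1,129,0.3],[0,0,0,0,1,129,-0.2],[0,0,0,0,1,129,-1],[0,0,0,0,1,129,-1],[0,0,0,0,1,129,-1]]' 40
```

```text
time_s: 10.05
ee_pos: [504.9, 252.0, 211.7]
tcp_rot: [0.418, 3.113, 0.001]
contact_force: [0.0, 0.2, 0.6]
grip_width: 25.0
gripper_force: 0.0
```

```bash
python3 -m pendant '[[0,0,0,0,0,1,-1],[0,0,0,0,0,1,-1],[0,0,0,0,0,1,-1],[0,0,0,0,0,1,-1]]' 40
```

```text
time_s: 10.55
ee_pos: [505.0, 252.4, 210.9]
tcp_rot: [0.418, 3.113, 0.002]
contact_force: [0.1, 0.9, 5.5]
grip_width: 17.2
gripper_force: 40.0
```

Gripped: 17 mm opening at 40 N. I'll swing the lever along its arc about the hinge, checking partway.

```bash
python3 -m pendant '[[0,0,0,0,-3,-5,-1],[0,0,0,0,-6,-10,-1],[0,0,0,0,-9,-15,-1],[0,0,0,0,-12.5,-19,-1],[0,0,0,0,-20,-28,-1]]' 40
```

```text
time_s: 11.18
ee_pos: [500.4, 235.4, 238.3]
tcp_rot: [0.415, 3.112, 0.006]
contact_force: [5.0, 9.4, -6.9]
grip_width: 16.6
gripper_force: 40.0
```

```bash
python3 -m pendant '[[0,0,0,0,-8.6,-7.7,-1],[0,0,0,0,-18,-14.5,-1],[0,0,0,0,-28,-20,-1],[0,0,0,0,-38.5,-25,-1],[0,0,0,0,-49.3,-28.5,-1],[0,0,0,0,-60.6,-31,-1],[0,0,0,0,-72,-32,-1],[0,0,0,0,-83.6,-32,-1],[0,0,0,0,-95,-31,-1]]'; python3 -c "
from h import *
print(ctrl.state()['q'])"
```

```text
time_s: 12.3
ee_pos: [476.4, 145.3, 272.4]
tcp_rot: [0.413, 3.109, 0.013]
contact_force: [0.4, 11.4, 8.7]
grip_width: 17.1
gripper_force: 40.0
[-0.49594544  0.25685771  0.11137204  2.05633181 -0.04425574  0.82154613
  0.9483787 ]
```

```bash
python3 -m pendant '[[0,0,0,0,-11,2.3,-1],[0,0,0,0,-22,6,-1],[0,0,0,0,-33,10.6,-1],[0,0,0,0,-43,16.3,-1],[0,0,0,0,-52,23,-1],[0,0,0,0,-60.6,31,-1],[0,0,0,0,-68.3,39.4,-1],[0,0,0,0,-75,48.7,-1],[0,0,0,0,-78,53.7,-1],[0,0,0,0,-80.8,58.7,-1],[0,0,0,0,-80.8,58.7,-1]]'; python3 -c "
from h import *
print(ctrl.state()['q'])"
```

```text
time_s: 13.68
ee_pos: [453.9, 64.7, 210.8]
tcp_rot: [0.416, 3.112, 0.004]
contact_force: [2.3, 7.2, -3.9]
grip_width: 17.2
gripper_force: 40.0
[-0.36287876  0.29445223  0.12580229  2.20568225 -0.06347722  0.64228204
  1.1133474 ]
```

```bash
python3 -m pendant '[[0,0,0,0,-1,2,-1],[0,0,0,0,-2,4,-1],[0,0,0,0,-2,4,-1]]'; python3 -m pendant '[[0,0,0,0,-1,2,-1],[0,0,0,0,-1,2,-1],[0,0,0,0,-1,2,-1],[0,0,0,0,-1,2,-1]]'; python3 - <<'E'
from h import *
p=viewer.get_image("side");q=viewer.get_image("top")
b=np.hstack([cv2.resize(i["img"][r:r+130,c:c+130,::-1],(390,390),interpolation=2) for i,r,c in((p,120,175),(q,130,170))])
cv2.imwrite("pics/tip.png",b)
E
```

```text
time_s: 14.05
ee_pos: [453.5, 63.1, 207.3]
tcp_rot: [0.416, 3.112, 0.004]
contact_force: [0.1, 8.9, 4.1]
grip_width: 16.8
gripper_force: 40.0
time_s: 14.55
ee_pos: [453.6, 63.1, 207.1]
tcp_rot: [0.414, 3.111, 0.007]
contact_force: [-6.1, 11.0, 29.8]
grip_width: 17.0
gripper_force: 40.0
```

View pics/tip.png

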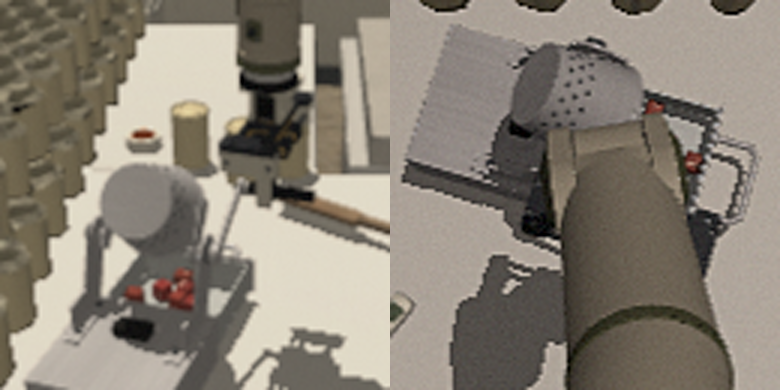

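The pot is at its tipped stop (30 N, no motion) and is empty-side up. Red cubes show in the tray in both views: about five around (165,290) on the left, two near (655,108) and (693,160) on the right. I'll hold briefly, then swing back.

```bash
python3 -m pendant '[[0,0,0,0,1.5,-3,-1],[0,0,0,0,1.5,-3,-1],[0,0,0,0,1.5,-3,-1],[0,0,0,0,1.5,-3,-1],[0,0,0,0,3,-6,-1],[0,0,0,0,6,-11,-1],[0,0,0,0,9,-16,-1],[0,0,0,0,12,-21,-1],[0,0,0,0,15.5,-25.3,-1],[0,0,0,0,23,-34,-1],[0,0,0,0,32,-41.6,-1],[0,0,0,0,41,-48.4,-1]]'
```

```text
time_s: 16.15
ee_pos: [463.0, 98.4, 252.8]
tcp_rot: [-0.419, -3.113, 0.004]
contact_force: [3.9, -4.3, -7.5]
grip_width: 17.0
gripper_force: 40.0
```

```bash
python3 -m pendant '[[0,0,0,0,10,-5.7,-1],[0,0,0,0,20.5,-10.4,-1],[0,0,0,0,31.4,-14,-1],[0,0,0,0,42.7,-16.3,-1],[0,0,0,0,54,-17.5,-1],[0,0,0,0,65.7,-17.5,-1],[0,0,0,0,77,-16.3,-1],[0,0,0,0,88.4,-14,-1],[0,0,0,0,99.3,-10.4,-1],[0,0,0,0,109.8,-5.7,-1],[0,0,0,0,119.8,0,-1],[0,0,0,0,129,6.8,-1]]'
```

```text
time_s: 17.65
ee_pos: [497.8, 222.3, 246.7]
tcp_rot: [0.42, 3.112, -0.003]
contact_force: [1.9, -6.1, 5.1]
grip_width: 17.1
gripper_force: 40.0
```

```bash
python3 -m pendant '[[0,0,0,0,8.6,7.7,-1],[0,0,0,0,16.3,16.3,-1],[0,0,0,0,20,21,-1],[0,0,0,0,23,25.6,-1],[0,0,0,0,26,30.6,-1],[0,0,0,0,28.8,35.6,-1],[0,0,0,0,29.8,37.6,-1],[0,0,0,0,29.8,37.6,-1]]';python3 -m pendant '[[0,0,0,0,1,2,-1],[0,0,0,0,1,2,-1],[0,0,0,0,1,2,-1]]'
```

```text
time_s: 18.65
ee_pos: [505.7, 251.0, 208.9]
tcp_rot: [0.42, 3.113, -0.003]
contact_force: [3.3, -4.2, -0.4]
grip_width: 16.9
gripper_force: 40.0
time_s: 19.02
ee_pos: [506.0, 251.9, 207.0]
tcp_rot: [0.42, 3.113, -0.003]
contact_force: [2.1, -4.9, 1.8]
grip_width: 17.3
gripper_force: 40.0
```

```bash
python3 -m pendant '[[0,0,0,0,1,2,-1],[0,0,0,0,1,2,-1],[0,0,0,0,1,2,-1]]';python3 -m pendant '[[0,0,0,0,1,2,-1],[0,0,0,0,1,2,-1],[0,0,0,0,1,2,-1]]'
```

```text
time_s: 19.4
ee_pos: [506.0, 252.2, 206.3]
tcp_rot: [0.421, 3.112, -0.003]
contact_force: [-2.1, -8.9, 16.4]
grip_width: 16.9
gripper_force: 40.0
time_s: 19.77
ee_pos: [506.1, 252.2, 206.1]
tcp_rot: [0.422, 3.112, -0.004]
contact_force: [-8.5, -14.8, 36.5]
grip_width: 17.6
gripper_force: 40.0
```

```bash
python3 -m pendant '[[0,0,0,0,-1,-2,-1],[0,0,0,0,-1,-2,-0.3],[0,0,0,0,-1,-2,0.2],[0,0,0,0,-1,-2,0.3],[0,0,0,0,-1,-2,0.3],[0,0,0,0,-1,-2,0.3]]';python3 -m pendant '[[0,0,0,0,0,-30,0.3],[0,0,0,0,0,-80,0.3],[0,0,0,0,0,-130,0.3],[0,0,0,60,0,-170,0.3],[0,0,0,110,50,-170,0.3],[0,0,0,110,100,-170,0.3],[0,0,0,110,150,-170,0.3],[0,0,0,110,200,-170,0.3],[0,0,0,110,200,-170,0.3]]'; python3 - <<'E'
from h import *
p=viewer.get_image("side");q=viewer.get_image("top")
b=np.hstack([cv2.resize(i["img"][r:r+130,c:c+130,::-1],(390,390),interpolation=2) for i,r,c in((p,120,175),(q,130,170))])
cv2.imwrite("pics/end.png",b); np.save("end.npy",[p,q],allow_pickle=True)
for i in(p,q):
  for l in("pot_grip","tray_grip","dice_1"):
    print(l,[(o["pixel"],round(o["conf"],2),w(i,*o["pixel"]).round()) for o in viewer.look_for(i,l)[:7]])
E
```

```text
time_s: 20.52
ee_pos: [505.5, 254.9, 204.5]
tcp_rot: [-0.418, -3.114, 0.0]
contact_force: [-0.2, -0.4, 0.3]
grip_width: 59.3
gripper_force: 0.0
time_s: 21.65
ee_pos: [451.4, 480.2, 372.9]
tcp_rot: [-0.412, -3.113, 0.001]
contact_force: [-1.1, -0.4, 0.1]
grip_width: 60.5
gripper_force: 0.0
pot_grip [([209.8, 223.2], 0.69, array([616., 120., 131.])), ([297.5, 212.2], 0.39, array([604., 503.,  45.]))]
tray_grip [([218.1, 248.6], 0.64, array([524.,   5.,  16.]))]
dice_1 [([208.9, 225.0], 0.3, array([609., 117., 134.]))]
pot_grip [([165.8, 216.8], 0.96, array([629., 182., 102.]))]
tray_grip [([180.9, 255.4], 0.55, array([589.,  39.,  41.])), ([206.2, 369.0], 0.33, array([ 490., -371.,  105.])), ([223.0, 378.6], 0.18, array([ 430., -402.,  104.]))]
dice_1 [([189.2, 248.9], 0.55, array([557.,  63.,  38.])), ([183.0, 273.9], 0.48, array([584., -33.,  33.])), ([177.0, 266.4], 0.44, array([612.,  -4.,  12.]))]
```

View pics/end.png

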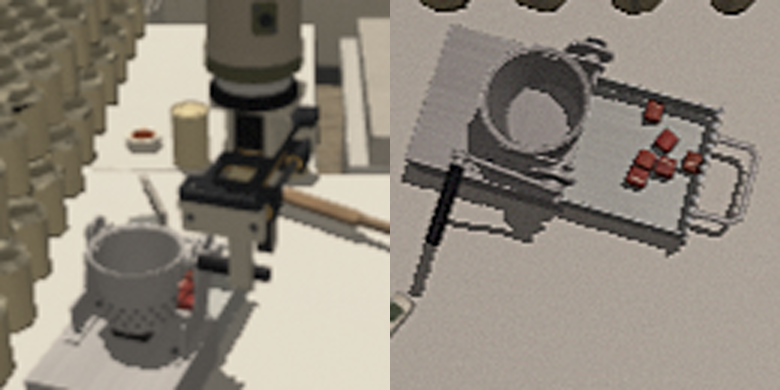

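Top view: the pot is upright and empty, and six cubes are in the tray, at about (653,110), (667,140), (645,160), (665,167), (637,178) and (693,161). The last is close to the front panel, so I'll check its height, the pot's return and the tray's position.

```bash
python3 - <<'E'
from h import *
p,q=np.load("end.npy",allow_pickle=True); T=np.load("top0.npy",allow_pickle=True).item()
O=np.array([630.7,220.3]); a=np.radians(74.75); ex=np.array([np.cos(a),np.sin(a)]); ey=np.array([-ex[1],ex[0]])
def L(P): return np.concatenate([((P[...,:2]-O)@ex)[...,None],((P[...,:2]-O)@ey)[...,None],P[...,2:]],-1)
I=q["img"].astype(int); m=((I[...,0]-I[...,1])>50).astype(np.uint8); m[:,:225]=0;m[:,285:]=0;m[:150]=0;m[215:]=0
n,lab,st,cen=cv2.connectedComponentsWithStats(m); Q=L(cloud(q))
for k in range(1,n): print(st[k,4],np.nanmedian(Q[lab==k],0).round(), np.nanmax(Q[lab==k][:,2]).round())
for nm,i in(("start",T),("end",q)):
    C=L(cloud(i)); J=i["img"]; g=(J.max(-1)<45)&(abs(C[...,1]-152)<48)&(abs(C[...,0]+2)<40)&(C[...,2]>200)
    print(nm,g.sum(),np.nanmean(C[g],0).round(1))
    r=(C[...,2]>190)&(C[...,2]<212)&(abs(C[...,1])<75)&(abs(C[...,0]+55)<90); print(np.nanpercentile(C[r],[3,50,97],axis=0).round(1).tolist())
v=(Q[...,2]>62)&(Q[...,2]<80)&(Q[...,0]<-200)&(abs(Q[...,1])<95); print("panel",np.nanmedian(Q[v],0).round(1),v.sum())
C0=cloud(T)
for l in("sealed_can_1","seam_gauge","the_hand_brush","meat_tray","probe_thermometer"):
    print(l,[o["pixel"] for o in viewer.look_for(q,l)[:3]]) if 0 else None
d=cv2.absdiff(T["img"],q["img"]).max(-1)>60; n,lab,st,cen=cv2.connectedComponentsWithStats(d.astype(np.uint8))
print([st[k].tolist() for k in range(1,n) if st[k,4]>25])
E
```

```text
21 [-178.  -65.   39.] 43.0
29 [-205.  -32.   40.] 47.0
25 [-186.   -1.   41.] 48.0
9 [-241.  -19.   38.] 40.0
2 [-206.   -9.   42.] 42.0
20 [-214.    2.   38.] 42.0
3 [-241.   -8.   38.] 38.0
21 [-181.   21.   40.] 45.0
2 [-190.   31.   36.] 37.0
start 126 [ -4.3 149.9 233.5]
[[-117.1, -61.8, 190.5], [-53.7, -1.3, 194.2], [4.0, 62.4, 199.1]]
end 128 [ -4.3 149.8 233.7]
[[-115.8, -61.5, 190.4], [-51.7, -3.7, 194.4], [3.9, 63.1, 199.5]]
panel [-601.3   37.1   65.2] 208
[[14, 134, 11, 10, 48], [209, 159, 19, 20, 215], [239, 159, 51, 56, 911], [53, 177, 180, 160, 4560], [81, 176, 6, 7, 28], [49, 182, 15, 58, 116], [101, 186, 11, 11, 42], [29, 230, 42, 46, 276], [0, 262, 108, 122, 6276], [284, 339, 11, 17, 73], [138, 340, 31, 9, 126], [267, 341, 9, 10, 27], [115, 343, 26, 6, 62], [288, 355, 12, 21, 93]]
```

```bash
python3 - <<'E'
from h import *
p,q=np.load("end.npy",allow_pickle=True); T=np.load("top0.npy",allow_pickle=True).item()
O=np.array([630.7,220.3]); a=np.radians(74.75); ex=np.array([np.cos(a),np.sin(a)]); ey=np.array([-ex[1],ex[0]])
for i,lo,hi in((T,-175,-140),(q,-285,-235)):
    P=cloud(i); x=(P[...,:2]-O)@ex;y=(P[...,:2]-O)@ey
    v=(P[...,2]>66)&(P[...,2]<76)&(x>lo)&(x<hi)&(abs(y)<95); print(np.percentile(x[v],[10,50,90]).round(1),v.sum())
    v=(P[...,2]>40)&(P[...,2]<58)&(x>lo-75)&(x<lo-32)&(abs(y)<35);print("bar",np.percentile(x[v],[10,50,90]).round(1),v.sum())
E
```

```text
[-159.  -157.3 -155.4] 48
bar [-218.3 -215.1 -211.3] 43
[-264.7 -263.1 -261.5] 47
bar [-324.6 -321.4 -317.8] 41
```

```bash
python3 -c "
from h import *
print(ctrl.sign_off())"
```

```text
the job is handed in; nothing more can be done
None
```

Job handed in at about 22 s: the tray is out at its stop with all six cubes in it, the pot is fully upright again, and I saw no sign that anything else on the table was touched.

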